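# Put the wrenches back in the tapered rack in order of size

## Task

Put the four loose combination wrenches from the rubber mat back in the wrench rack in order of size, one to a lane: the shortest in the lane at the narrow end, the longest in the lane at the wide end. Each should lie flat in its lane, centred, its shank down on both combs and its heads hanging out beyond them; leave the roll of tape where it is.

Things in the scene. Friction and masses are not known exactly. Their poses are not given: they have to be found in the camera images.
- wrench_a_mid (a point): Centre (mid-length, half-way up) of the shortest of 4 loose steel combination wrenches, lying flat on the black mat (mat top 3 mm above bench). 140 mm long, 50 g, balance within 15 mm of centre. x: along the shank to the open end; z up. Open head 22 mm wide, ring 18 mm, both 8 mm thick; shank 9 mm wide, 6 mm thick, at the heads' mid-thickness.
- wrench_b_mid (a point): Centre (mid-length, half-way up) of the second shortest of 4 loose steel combination wrenches, lying flat on the black mat (mat top 3 mm above bench). 172 mm long, 90 g, balance within 15 mm of centre. x: along the shank to the open end; z up. Open head 28 mm wide, ring 22 mm, both 9.5 mm thick; shank 11 mm wide, 7 mm thick, at the heads' mid-thickness.
- wrench_c_mid (a point): Centre (mid-length, half-way up) of the second longest of 4 loose steel combination wrenches, lying flat on the black mat (mat top 3 mm above bench). 210 mm long, 160 g, balance within 15 mm of centre. x: along the shank to the open end; z up. Open head 36 mm wide, ring 28 mm, both 11 mm thick; shank 13.5 mm wide, 8 mm thick, at the heads' mid-thickness.
- wrench_d_mid (a point): Centre (mid-length, half-way up) of the longest of 4 loose steel combination wrenches, lying flat on the black mat (mat top 3 mm above bench). 255 mm long, 290 g, balance within 15 mm of centre. x: along the shank to the open end; z up. Open head 46 mm wide, ring 35 mm, both 13 mm thick; shank 17 mm wide, 9 mm thick, at the heads' mid-thickness.
- lane1 (a point): Middle of rack lane 1 (narrow end: for the shortest wrench), at the height of its two seats, 24 mm above the bench, where a shank's underside rests. x: along the lane; y: across, to the wide end; z up. Seats 8 mm wide, 31 mm either side of the middle, between comb fingers 20 mm taller; lane 30 mm wide at the seats, more above. Rack: low fixed grey frame, two black combs nearer together at its narrow end.
- lane2 (a point): Middle of rack lane 2 (second from the narrow end), at the height of its two seats, 24 mm above the bench, where a shank's underside rests. x: along the lane; y: across, to the wide end; z up. Seats 8 mm wide, 41 mm either side of the middle, between comb fingers 20 mm taller; lane 30 mm wide at the seats, more above. Lanes are 55 mm apart.
- lane3 (a point): Middle of rack lane 3 (second from the wide end), at the height of its two seats, 24 mm above the bench, where a shank's underside rests. x: along the lane; y: across, to the wide end; z up. Seats 8 mm wide, 51 mm either side of the middle, between comb fingers 20 mm taller; lane 30 mm wide at the seats, more above. Between the combs the rack is open to the bench.
- lane4 (a point): Middle of rack lane 4 (wide end: for the longest wrench), at the height of its two seats, 24 mm above the bench, where a shank's underside rests. x: along the lane; y: across, to the wide end; z up. Seats 8 mm wide, 61 mm either side of the middle, between comb fingers 20 mm taller; lane 30 mm wide at the seats, more above. Wrench heads hang out beyond the combs.
- tape_roll: Bystander: a roll of masking tape, 104 mm across and 25 mm high, lying flat on the bench beyond the work; origin at the centre of its underside. Not to be moved.

How it is judged:
At the end, for the whole second after the job is handed in: Wrenches rest in lanes 1 to 4 from shortest to longest: each one's middle within 22 mm of its lane's middle along it and 16 mm across, within 5 mm of seated height, level within 0.12 rad, along the lane within 0.25 rad (either way round), at rest (x of wrench_a_mid in the frame of lane1 between -0.022 and 0.022 m and y of wrench_a_mid in the frame of lane1 between -0.016 and 0.016 m and z of wrench_a_mid in the frame of lane1 between -0.002 and 0.008 m and angle between each of wrench_a_mid, wrench_b_mid, wrench_c_mid, wrench_d_mid's own z axis and vertical below 0.12 rad and angle between the x axis of wrench_a_mid and the x axis of lane1, either way round below 0.25 rad and linear speed of each of wrench_a, wrench_b, wrench_c, wrench_d below 0.02 m/s and x of wrench_b_mid in the frame of lane2 between -0.022 and 0.022 m and y of wrench_b_mid in the frame of lane2 between -0.016 and 0.016 m and z of wrench_b_mid in the frame of lane2 between -0.0015 and 0.0085 m and angle between the x axis of wrench_b_mid and the x axis of lane2, either way round below 0.25 rad and x of wrench_c_mid in the frame of lane3 between -0.022 and 0.022 m and y of wrench_c_mid in the frame of lane3 between -0.016 and 0.016 m and z of wrench_c_mid in the frame of lane3 between -0.001 and 0.009 m and angle between the x axis of wrench_c_mid and the x axis of lane3, either way round below 0.25 rad and x of wrench_d_mid in the frame of lane4 between -0.022 and 0.022 m and y of wrench_d_mid in the frame of lane4 between -0.016 and 0.016 m and z of wrench_d_mid in the frame of lane4 between -0.0005 and 0.0095 m and angle between the x axis of wrench_d_mid and the x axis of lane4, either way round below 0.25 rad); the robot touches nothing.
It fails at once if the roll of tape is moved (more than 30 mm) (distance of tape_roll from where it was at the start of the episode above 0.03 m).
It also fails if it takes over 102 s, if anything falls off the work surface, if the arm or the gripper's body presses on something with over 40 N, if the wrist force passes 120 N, or if a joint passes its speed limit or range.

## Robot

A 6-joint arm with a two-finger parallel gripper is mounted at the origin on the work surface. World frame = base frame: x ahead of the robot, y to its left, z up, the work surface at z = 0. Lengths are in m, angles in rad, forces in N, time in s.
With the tool pointing down it reaches from about 0.35 to 0.85 m from the base axis. Payload 8.1 kg.
Tool frame: the origin (TCP) lies at the very end of the fingers, on their centre line; the grasp point (between the pads) lies robot.hold_point_z behind it (robot.hold_point_z is the distance from the TCP to the grasp point, in m); z points along the fingers, y is the direction in which the jaws open and shut (so a half turn about z gives the same grasp; the last joint's range is limited). The gripper opens to 93 mm and grips with 3 to 60 N. Pads are 15 mm wide; open, the fingers measure 128 mm over their backs; the gripper's body (75 mm by 188 mm) begins 65 mm behind the grasp point.
Start: joints at [-1.225, 0.13, 1.488, -0, 1.523, -0.085], TCP at [0.251, -0.545, 0.219] pointing down, gripper open.
Joint ranges: [-2.96, 2.96], [-0.89, 2.26], [0.02, 2.5], [-1.34, 4.48], [0, 2.73], [-2.66, 2.66]. Speed limits (rad/s): [2.39, 2.39, 2.79, 3.14, 3.14, 3.14].

## Interface

Orientations are given as a rotation vector (axis times angle).
In Python, from plant import robot, cams gives the robot as it stands. The module is installed in compiled form; this text tells all that it offers.
- The arm moves only by the tool step_arm, never from a script. Its argument "deltas" is a list of rows, each an object with "offset": the shift along the tool's x, y, z in cm, a list of three; "roll": the turn about the tool's z in rad. In form: [{"offset": [x, y, z], "roll": roll}, ...]. A call has 1 to 12 rows; each row shifts and turns the commanded pose from where the row before left it, along the tool's axes as they then stand; what a row does not reach is not made up. A row lasts 1/8 s, in which the tool goes at most 62.5 mm and 10.7 degrees, less where a joint would pass 70% of its speed; a pose out of reach is approached as far as the arm can. A call with a gripper value outside its range is refused whole. "fingers" is the finger opening in cm, from 0 to 9.3, set as the call begins (left out, the last holds). The fingers move at their own pace and stop on an object; "grip_force" is the grip in N (left out, the last holds). Time passes only in rows, so rows that do not move let the fingers close. It gives the time, the measured TCP pose, the force and the opening at its end, in the units of the state.
- robot.read_state(): the state, without advancing time (a new reading comes with each control period).
- cams.read_camera(name): name is "scene" or "side" or "wrist"; returns a dict with "pixels" (384x512x3 uint8, red, green, blue), "fx", "fy", "cx", "cy" (pixels), "extrinsics" (4x4, takes a point from world to camera coordinates). Camera axes: x right, y down, z forward; pixel columns grow to the right and rows downward; lengths in m; the calibration is good to about 2 mm. A picture is of the moment at which its call begins. There is no depth.
- robot.close_job(): hands the job in, once; it reports no verdict.
Trained networks look in a picture, given as the dict that the camera call returned (one of the last four; its "shot" number tells which), for a name from the list of things; names that differ only in an ending like _2 or _b are one class to them, and where a whole thing is asked for, a point or a joint stands for the part that bears it (a point fixed in the world has none). Each returns a list of dicts, best first, with "score" (0 to 1); they miss things now and then, are a little off and sometimes report something else, mostly with a low value. They report only what shows in the picture. A call takes as long as a camera call.
- cams.boxes_of(picture, thing): "xy" ([column, row] in pixels, amid what is visible of it).
- cams.silhouettes(picture, thing): "mask" (384x512 bool, what is visible of it) and "xy" ([column, row] in pixels, amid what is visible of it).
- cams.pinpoint(picture, thing): "xy" ([column, row] in pixels: a listed point, or the origin of a listed thing).
The state is a dict: "t": time; "q": joint angles; "dq": joint speeds; "joint_torque": joint torques, N m; "tool_pos": TCP position; "orientation": TCP orientation; "force": force on the tool from outside, world axes, zero at the start; "wrist_torque": the same for the moment, N m; "opening": finger opening in m.
Only numpy, scipy, OpenCV 4.12 (cv2) and the standard library are available. Lean on these libraries where they do the work, as an engineer would, in place of code of your own. Each camera call takes 0.05 s, during which the arm holds its last target. There are 200 camera calls.

## Working session

There is one attempt and no reset: what is moved stays moved. The work goes in short steps, Python scripts to look and compute and a tool call to move; the robot and the scene stay as the last step left them, time stands still between calls to the robot, and variables do not carry over. Pictures are saved under pics/ and viewed, about 12 in all and at most 16, crops included, and the job is handed in when it is done.

Besides the shell and the picture viewer there is one more tool, called after "Request:" as name(argument=value, ...) on one line, values as JSON. step_arm: Moves the arm, as the interface text tells. Its arguments: {"type":"object","properties":{"deltas":{"type":"array"},"fingers":{"type":"number"},"grip_force":{"type":"number"}},"required":["deltas"]}

```bash
mkdir -p pics
cat > h.py <<'E'
import numpy as np, cv2
from plant import robot, cams
def ray(p,uv,z):
    E=np.array(p["extrinsics"]);R=E[:3,:3];t=E[:3,3];c=-R.T@t
    d=R.T@np.array([(uv[0]-p["cx"])/p["fx"],(uv[1]-p["cy"])/p["fy"],1])
    return c+d*(z-c[2])/d[2]
def save(p,n): cv2.imwrite(f"pics/{n}.png",p["pixels"][:,:,::-1])
W={'a':(.140,.007),'b':(.172,.00775),'c':(.210,.0085),'d':(.255,.0095)}
E
python3 - <<'E'
from h import *
s=robot.read_state();print(s,robot.hold_point_z)
for n in ["scene","side","wrist"]:
    p=cams.read_camera(n);save(p,n+"0")
    E=np.array(p["extrinsics"]);print(n,-E[:3,:3].T@E[:3,3],p["fx"])
    for w in "abcd":
        th=f"wrench_{w}_mid"
        for r in cams.pinpoint(p,th)[:5]:
            print(th,np.round(r["xy"]),round(r["score"],2),np.round(ray(p,r["xy"],.008),3))
        if w=="a":
          for r in cams.silhouettes(p,th): 
            ys,xs=np.nonzero(r["mask"]);print(" sil",np.round(r["xy"]),round(r["score"],2),len(xs),xs.min(),xs.max(),ys.min(),ys.max())
    for l in "1234":
        for r in cams.pinpoint(p,"lane"+l)[:5]:
            print("lane",l,np.round(r["xy"]),round(r["score"],2),np.round(ray(p,r["xy"],.024),3))
    for r in cams.pinpoint(p,"tape_roll")[:2]: print("tape",r["xy"],r["score"],ray(p,r["xy"],0))
E
python3 -c "
import cv2,numpy as np
a=cv2.imread('pics/scene0.png');b=cv2.imread('pics/side0.png')
cv2.imwrite('pics/s0.png',cv2.resize(a,(800,600)))"
```

```text
{'t': 0.0, 'q': array([-1.22542869e+00,  1.31119439e-01,  1.48924663e+00, -6.05959896e-05,
        1.52296497e+00, -8.54025389e-02]), 'dq': array([-3.03886007e-04, -1.04400809e-03,  8.95352190e-05,  8.81820549e-04,
        1.36877205e-03, -5.89306447e-04]), 'joint_torque': array([ 1.36943231e-04, -5.59850693e+01, -4.91754878e+01,  7.69888703e-02,
        3.58266814e-02, -1.75392988e-04]), 'tool_pos': array([ 0.25035637, -0.54467568,  0.21763028]), 'orientation': array([-3.06732628e+00, -6.71070389e-01,  4.47962624e-04]), 'force': array([ 0.95278992, -0.7660678 ,  1.51966684]), 'wrist_torque': array([-0.04271054, -0.00555824,  0.06234068]), 'opening': 0.0932454140174748} 0.0188
scene [ 1.131583   -0.49025978  0.83292173] 466.19973875858034
wrench_a_mid [182. 233.] 0.52 [ 0.538 -0.163  0.008]
wrench_a_mid [142. 284.] 0.36 [ 0.589 -0.303  0.008]
 sil [183. 234.] 0.84 307 154 210 224 244
 sil [275. 150.] 0.65 48 270 304 149 175
wrench_b_mid [165. 253.] 0.89 [ 0.557 -0.223  0.008]
wrench_c_mid [143. 283.] 0.68 [ 0.588 -0.301  0.008]
wrench_d_mid [207. 212.] 0.86 [ 0.529 -0.081  0.008]
lan
[... 661 characters left out ...]
. 174.] 0.62 [ 0.543 -0.159  0.008]
 sil [304. 175.] 0.55 158 277 327 169 179
wrench_b_mid [297. 160.] 0.74 [ 0.565 -0.237  0.008]
wrench_c_mid [296. 150.] 0.81 [ 0.581 -0.301  0.008]
wrench_d_mid [299. 191.] 0.6 [ 0.53  -0.078  0.008]
lane 1 [235. 283.] 0.74 [0.572 0.272 0.024]
lane 1 [251. 263.] 0.5 [0.561 0.216 0.024]
lane 2 [235. 283.] 0.74 [0.572 0.272 0.024]
lane 2 [251. 263.] 0.5 [0.561 0.216 0.024]
lane 3 [235. 283.] 0.74 [0.572 0.272 0.024]
lane 3 [251. 263.] 0.5 [0.561 0.216 0.024]
lane 4 [235. 283.] 0.74 [0.572 0.272 0.024]
lane 4 [251. 263.] 0.5 [0.561 0.216 0.024]
tape [197.2, 198.4] 0.8 [0.7595301 0.0031649 0.       ]
wrist [ 0.31273015 -0.5166943   0.38284752] 331.023927664575
```

View pics/s0.png

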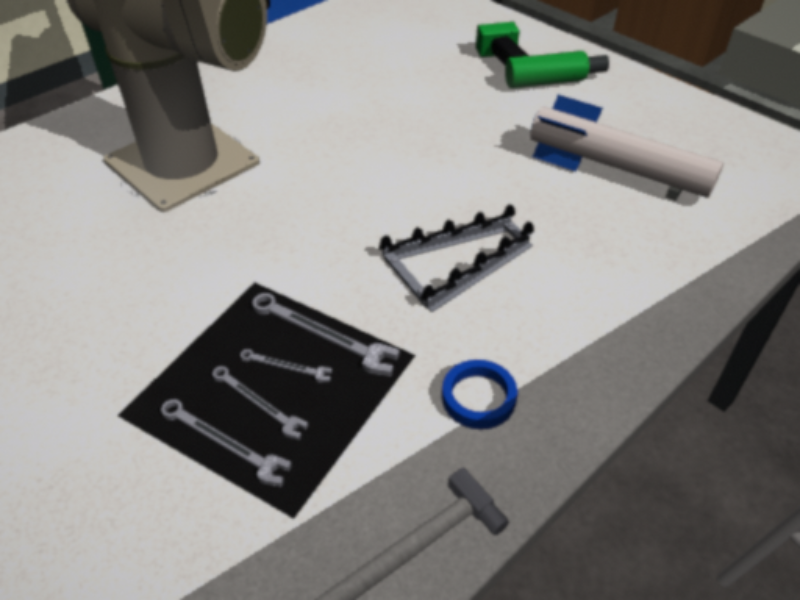

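The scene view shows (800 px scale) the wrenches on the mat, top to bottom: d (325,330), a (285,365), b (260,400), c (225,440). The open ends point to +x. The rack is at (455,250), with its wide end facing the mat. Next I'll rectify both views.

```bash
cat >> h.py <<'E'
def ortho(p,z,x0,x1,y0,y1,s=1000):
    # top-down: columns = y decreasing to the right, rows = x decreasing downward
    E=np.array(p["extrinsics"]);K=np.array([[p["fx"],0,p["cx"]],[0,p["fy"],p["cy"]],[0,0,1]])
    M=np.array([[0,-1/s,x1],[-1/s,0,y1],[0,0,z],[0,0,1]])  # (col,row,1)->world
    H=K@E[:3]@M
    return cv2.warpPerspective(p["pixels"][:,:,::-1].copy(),np.linalg.inv(H),(int((y1-y0)*s),int((x1-x0)*s)))
E
python3 - <<'E'
from h import *
a=cams.read_camera("scene");b=cams.read_camera("side")
A=ortho(a,.008,.38,.72,-.42,.02);B=ortho(b,.008,.38,.72,-.42,.02)
C=ortho(a,.044,.4,.74,.02,.36,);D=ortho(b,.044,.4,.74,.02,.36)
im=np.vstack([np.hstack([A,C]),np.hstack([B,D])]);print(im.shape)
cv2.imwrite("pics/o1.png",cv2.resize(im,None,fx=.88,fy=.88))
E
```

```text
(678, 779, 3)
```

View pics/o1.png

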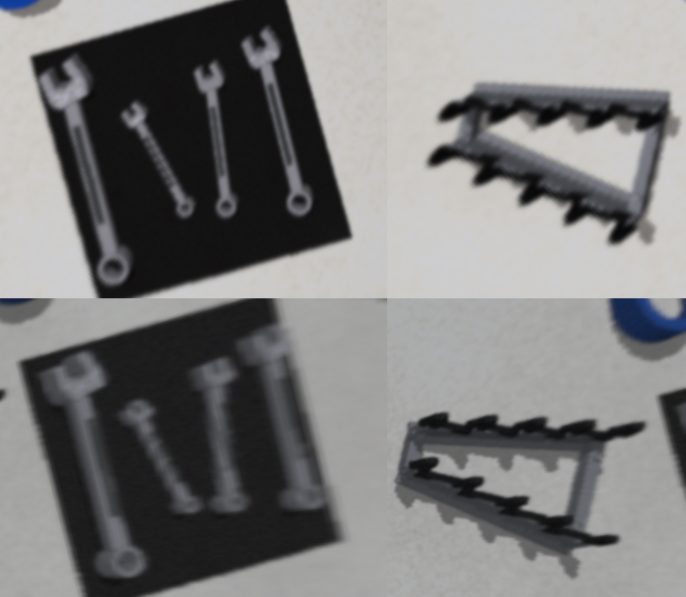

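Request:
step_arm(deltas=[{"offset":[4.4,-2.6,-0.5],"roll":0},{"offset":[4.4,-2.6,-0.5],"roll":0},{"offset":[4.4,-2.6,-0.5],"roll":0},{"offset":[4.4,-2.6,-0.5],"roll":0},{"offset":[4.4,-2.6,-0.5],"roll":0},{"offset":[4.4,-2.6,-0.5],"roll":0},{"offset":[4.4,-2.6,0],"roll":0},{"offset":[4.4,-2.6,0],"roll":0},{"offset":[0,0,0],"roll":0.18},{"offset":[0,0,0],"roll":0}], fingers=4, grip_force=40)

```text
t: 3.0
tool_pos: [0.4838, -0.2087, 0.2487]
orientation: [3.116, 0.396, -0.0]
force: [-0.4, -0.2, 0.8]
opening: 0.0398
```

```bash
cat >> h.py <<'E'
from scipy.spatial.transform import Rotation as Ro
def pose():
    s=robot.read_state();R=Ro.from_rotvec(s["orientation"]).as_matrix()
    return s,np.array(s["tool_pos"]),R,np.arctan2(R[1,0],R[0,0])
def togo(x,y,z,yaw):
    """tool-frame shift (cm) at present axes, then roll to reach yaw"""
    s,t,R,w=pose()
    d=R.T@(np.array([x,y,z])-t)*100
    dr=(w-yaw+np.pi/2)%np.pi-np.pi/2
    print("t",round(s["t"],2),"tcp",t.round(4),"yaw",round(w,3),"open",round(s["opening"],4),"F",np.round(s["force"],1),"tilt",round(np.arccos(min(1,-R[2,2])),4))
    print("  shift cm",d.round(2),"roll",round(dr,3))
E
python3 - <<'E'
from h import *
togo(.53,-.08,.1,.24)
p=cams.read_camera("wrist");E=np.array(p["extrinsics"]);print("cam",-E[:3,:3].T@E[:3,3],E[2,:3])
np.savez("w1.npz",**p)
for w in "abcd":
    for r in cams.pinpoint(p,f"wrench_{w}_mid")[:3]:
        print(w,np.round(r["xy"]),round(r["score"],2),np.round(ray(p,r["xy"],.003+W[w][1]-.003),4))
A=ortho(p,.008,.36,.74,-.42,.06)
cv2.imwrite("pics/o2.png",cv2.resize(A,None,fx=1.5,fy=1.5))
E
```

```text
t 3.0 tcp [ 0.4838 -0.2087  0.2487] yaw 0.253 open 0.0398 F [-0.4 -0.2  0.8] tilt 0.0001
  shift cm [  7.7  -11.3   14.86] roll 0.013
cam [ 0.54999006 -0.1914317   0.41286648] [-0.23769584 -0.06081345 -0.96943407]
a [232. 116.] 0.63 [ 0.5389 -0.1633  0.007 ]
b [293. 112.] 0.64 [ 0.5625 -0.2325  0.0077]
c [351. 108.] 0.76 [ 0.5835 -0.2976  0.0085]
d [168. 108.] 0.89 [ 0.53   -0.089   0.0095]
```

View pics/o2.png

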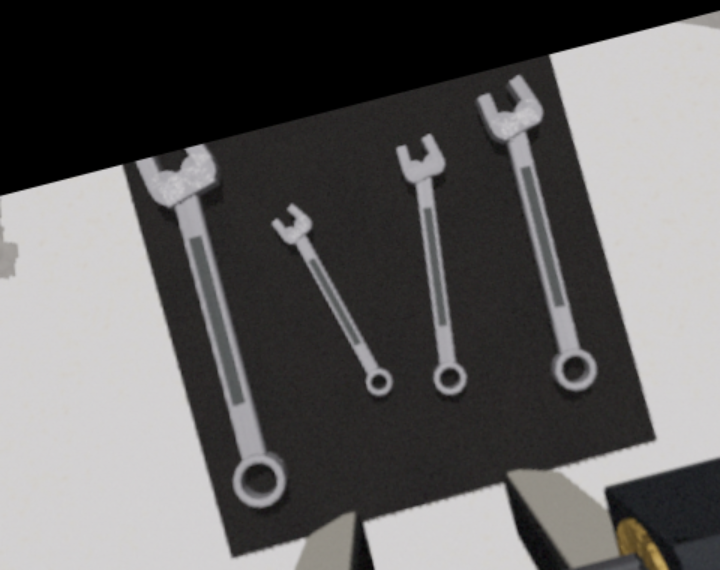

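The rectified view (1.5 px/mm) shows d shank at (220,320), a (335,300), b (435,270) and c (545,230), well separated. I'll fit the axes from the blobs, checking lengths against the known sizes.

Run:
```python
from h import *
p=dict(np.load("w1.npz"))
s=2000;x1,y1=.72,.04
seed=dict(a=(.539,-.163),b=(.5625,-.2325),c=(.5835,-.2976),d=(.53,-.089))
for w,(L,_) in W.items():
    T={'a':.008,'b':.0095,'c':.011,'d':.013}[w]
    z=.003+T/2+.002
    A=cv2.cvtColor(ortho(p,z,.36,x1,-.42,y1,s),cv2.COLOR_BGR2GRAY)
    m=cv2.morphologyEx((A>75).astype(np.uint8),cv2.MORPH_CLOSE,np.ones((13,13)))
    n,lab,st,ce=cv2.connectedComponentsWithStats(m)
    k=min(range(1,n),key=lambda i:np.hypot(x1-ce[i][1]/s-seed[w][0],y1-ce[i][0]/s-seed[w][1])+(9 if st[i][4]<1500 or st[i][4]>40000 else 0))
    r,c=np.nonzero(lab==k);P=np.c_[x1-r/s,y1-c/s]
    o=P.mean(0)
    u=np.linalg.svd(P-o,full_matrices=False)[2][0];u*=np.sign(u[0])
    for _ in range(3): # refine axis on shank
        a=(P-o)@u; sel=(a>-.25*L)&(a<.2*L);Q=P[sel];oo=Q.mean(0);u=np.linalg.svd(Q-oo,full_matrices=False)[2][0];u*=np.sign(u[0]);o=oo
    a=(P-o)@u
    mid=o+u*(a.min()+a.max())/2; midr=o+u*(a.min()+L/2)
    print(w,"len",round(np.ptp(a),4),"mid",mid.round(4),"from ring",midr.round(4),"yaw",round(np.arctan2(u[1],u[0]),3))
```

```text
a len 0.1414 mid [ 0.5398 -0.1627] from ring [ 0.5392 -0.163 ] yaw 0.504
b len 0.1742 mid [ 0.5637 -0.2292] from ring [ 0.5626 -0.2293] yaw 0.133
c len 0.2131 mid [ 0.5837 -0.2997] from ring [ 0.5822 -0.3001] yaw 0.245
d len 0.243 mid [ 0.5215 -0.0871] from ring [ 0.5273 -0.0856] yaw 0.26
```

Request:
step_arm(deltas=[{"offset":[1.8,-4.7,0],"roll":0},{"offset":[1.8,-4.7,0],"roll":0},{"offset":[1.8,-4.7,0],"roll":0},{"offset":[1.8,-4.7,0],"roll":0},{"offset":[1.8,-4.7,0],"roll":0},{"offset":[1.8,-4.7,0],"roll":0},{"offset":[1.8,-4.7,0],"roll":0},{"offset":[1.8,-4.7,0],"roll":0},{"offset":[0,0,0],"roll":0},{"offset":[0,0,0],"roll":0}])

```text
t: 4.5
tool_pos: [0.5298, 0.1902, 0.2485]
orientation: [3.116, 0.394, -0.001]
force: [0.3, -0.4, -0.8]
opening: 0.0401
```

Run:
```python
from h import *
togo(.528,-.085,.05,.25)
p=cams.read_camera("wrist");np.savez("w2.npz",**p)
for r in cams.pinpoint(p,"lane1")[:8]: print(np.round(r["xy"]),round(r["score"],2),np.round(ray(p,r["xy"],.024),4))
A=ortho(p,.044,.44,.74,.03,.37);B=ortho(p,.024,.44,.74,.03,.37)
A=cv2.resize(A,None,fx=2.2,fy=2.2)
cv2.imwrite("pics/o3.png",A)
```

```text
t 4.5 tcp [0.5298 0.1902 0.2485] yaw 0.252 open 0.0401 F [ 0.3 -0.4 -0.8] tilt 0.0006
  shift cm [-7.01 26.6  19.86] roll 0.002
```

View pics/o3.png

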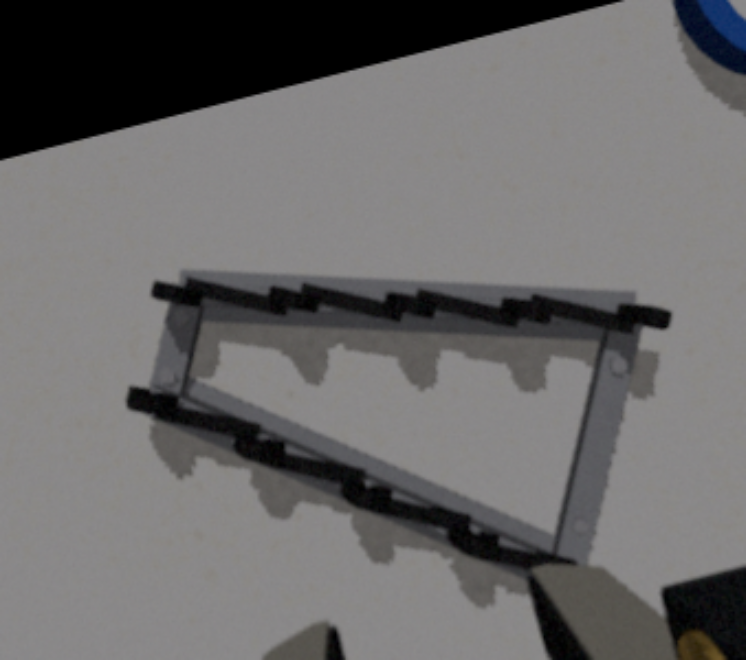

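The far comb's finger tops run from about (160,289) to (655,318) px and the near comb's start at about (138,398). The gripper finger hides the near wide end. I'll take one shifted, turned view and fit a rack model to the black mask.

Request:
step_arm(deltas=[{"offset":[-3.9,-1.0,0],"roll":0},{"offset":[0,0,0],"roll":0.163},{"offset":[0,0,0],"roll":0.162},{"offset":[0,0,0],"roll":0.162},{"offset":[0,0,0],"roll":0},{"offset":[0,0,0],"roll":0}])

```text
t: 5.35
tool_pos: [0.4896, 0.1901, 0.2488]
orientation: [-3.12, 0.366, -0.0]
force: [0.2, 0.6, -0.9]
opening: 0.04
```

```bash
cat > rack.py <<'E'
from h import *
from scipy.optimize import minimize
def model(v):
    """list of convex solids (world pts); v=centre x,y,yaw(lane x axis ~ +world x, lane 'y' to wide = -world y side)"""
    x,y,w=v[:3];ux=np.array([np.cos(w),np.sin(w)]);uy=np.array([np.sin(w),-np.cos(w)])  # uy: to wide end
    S=[]
    half=lambda t:46+t/55*10   # comb centre distance (mm) at across-coordinate t (0 mid of rack)
    for sg in (1,-1):
        def box(pts):
            o=[]
            for t,z in pts:
                for e in(-4,4):
                    q=np.array([x,y])+(ux*sg*(half(t)+e)+uy*t)*.001;o.append([*q,z*.001])
            return np.array(o)
        S.append(box([(-115,14),(115,14),(-115,24),(115,24)]))
        for k in range(5):
            t=-110+55*k;S.append(box([(t-10,24),(t+10,24),(t-5,44),(t+5,44)]))
    return S
def render(p,v,shape=(384,512)):
    E=np.array(p["extrinsics"]);m=np.zeros(shape,np.uint8)
    for P in model(v):
        c=P@E[:3,:3].T+E[:3,3];uv=np.c_[c[:,0]/c[:,2]*p["fx"]+p["cx"],c[:,1]/c[:,2]*p["fy"]+p["cy"]]
        cv2.fillConvexPoly(m,cv2.convexHull((uv*16).astype(np.int32)),1,shift=4)
    return m
E
python3 - <<'E'
from rack import *
p=cams.read_camera("wrist");np.savez("w3.npz",**p)
togo(.528,-.085,.05,.25)
g=p["pixels"].max(2);B=(g<60).astype(np.uint8)
v0=np.array([.563,.195,-.235])
roi=cv2.dilate(render(p,v0),np.ones((41,41)))
dt=lambda v:(lambda m:-(m&B).sum()/((m|B)[roi>0].sum()))(render(p,v))
best=None
for dx in(-.008,0,.008):
  for dy in(-.01,0,.01):
    r=minimize(dt,v0+[dx,dy,0],method="Nelder-Mead",options=dict(initial_simplex=[v0+[dx,dy,0]+d for d in np.vstack([np.zeros(3),np.diag([.006,.006,.05])])],xatol=1e-4,fatol=1e-4))
    if best is None or r.fun<best.fun:best=r
print(best.x,best.fun)
v=best.x
for k in range(4):
    t=(-82.5+55*k)*.001;print("lane",k+1,(v[0]+np.sin(v[2])*t).round(4),(v[1]-np.cos(v[2])*t).round(4))
np.save("rack.npy",v)
o=p["pixels"][:,:,::-1].copy();o[render(p,v)>0]=(o[render(p,v)>0]*.5+np.array([0,0,127])).astype(np.uint8)
cv2.imwrite("pics/r3.png",np.hstack([p["pixels"][:,:,::-1],o])[:,:,:]);im=cv2.imread("pics/r3.png");cv2.imwrite("pics/r3.png",cv2.resize(np.vstack([im[:,:512],im[:,512:]]),(400*2,600))) if False else cv2.imwrite("pics/r3.png",cv2.resize(o,(800,600)))
E
```

```text
t 5.4 tcp [0.4896 0.1903 0.2487] yaw -0.234 open 0.0399 F [0.1 0.3 1.3] tilt 0.0001
  shift cm [10.12 25.89 19.87] roll -0.484
[ 0.58318562  0.20407444 -0.24801601] 1824423308644995.8
lane 1 0.6034 0.2841
lane 2 0.5899 0.2307
lane 3 0.5764 0.1774
lane 4 0.5629 0.1241<stdin>:7: RuntimeWarning: overflow encountered in scalar negative
```

View pics/r3.png

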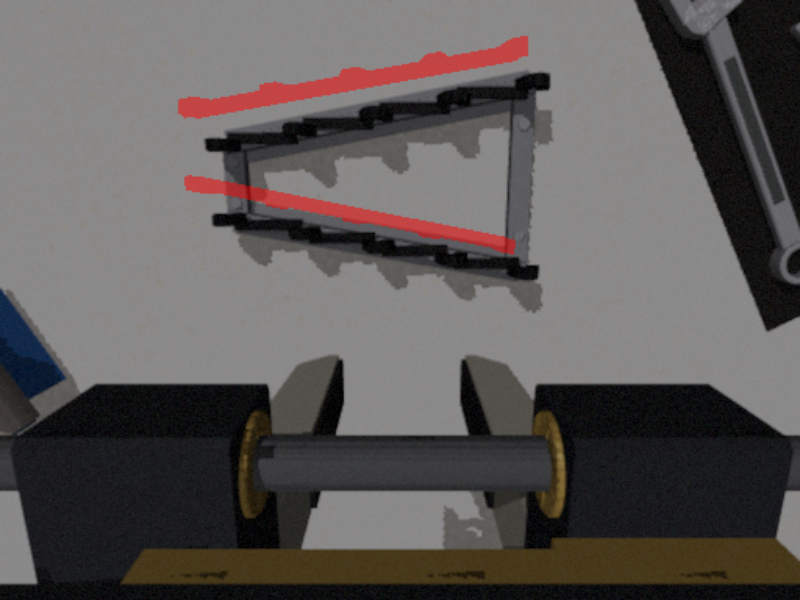

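The view is clear: the real combs run from (215,145) to (540,80) and from (225,220) to (530,270). The overlay is off because of a sign overflow in my cost function, so I'll fix that.

Run:
```python
from rack import *
v=None
for f in("w3","w2"):
    p=dict(np.load(f+".npz"))
    g=p["pixels"].max(2);B=(g<45).astype(np.uint8)
    if v is None: v0=np.array([.565,.195,-.235])
    roi=cv2.dilate(render(p,v0),np.ones((35,35)))
    def cost(v):
        m=render(p,v);return -float((m&B).sum())/float((m|B)[roi>0].sum())
    best=None
    for dx in(-.012,-.006,0,.006):
      for dy in(-.01,0,.01):
        s=v0+[dx,dy,0]
        r=minimize(cost,s,method="Nelder-Mead",options=dict(initial_simplex=s+np.vstack([np.zeros(3),np.diag([.006,.006,.05])]),xatol=1e-4,fatol=1e-4))
        if best is None or r.fun<best.fun:best=r
    print(f,best.x.round(4),best.fun)
    if v is None:
        v=best.x;np.save("rack.npy",v)
        o=p["pixels"][:,:,::-1].copy();c,_=cv2.findContours(render(p,v),0,2);o=cv2.resize(o,None,fx=3,fy=3)
        for q in c: cv2.drawContours(o,[q*3+1],-1,(0,0,255),1)
        cv2.imwrite("pics/r4.png",o[80:640,330:1130])
for k in range(4):
    t=(-82.5+55*k)*.001;print("lane",k+1,(v[0]+np.sin(v[2])*t).round(4),(v[1]-np.cos(v[2])*t).round(4))
```

```text
w3 [ 0.556   0.1924 -0.227 ] -0.7444897959183674
w2 [ 0.557   0.1937 -0.2293] -0.644420600858369
lane 1 0.5746 0.2728
lane 2 0.5622 0.2192
lane 3 0.5498 0.1656
lane 4 0.5374 0.112
```

View pics/r4.png

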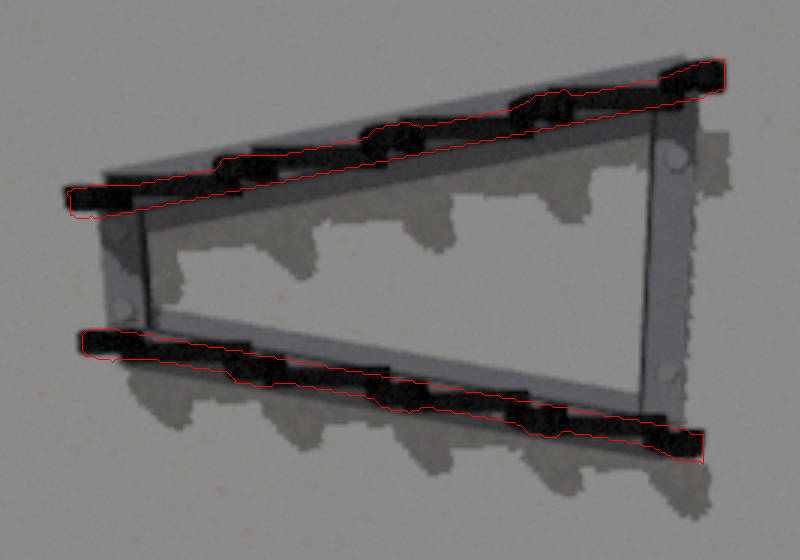

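Request:
step_arm(deltas=[{"offset":[1.7,4.3,0],"roll":0},{"offset":[1.7,4.3,2],"roll":0},{"offset":[1.7,4.3,2],"roll":0},{"offset":[1.7,4.3,2],"roll":0},{"offset":[1.7,4.3,2],"roll":0},{"offset":[1.65,4.4,2],"roll":0},{"offset":[0,0,3],"roll":-0.161},{"offset":[0,0,3],"roll":-0.161},{"offset":[0,0,2],"roll":-0.16},{"offset":[0,0,0],"roll":0},{"offset":[0,0,0],"roll":0}])

```text
t: 6.78
tool_pos: [0.5281, -0.0849, 0.0696]
orientation: [3.118, 0.381, 0.002]
force: [0.6, -0.8, 0.6]
opening: 0.04
```

Run:
```python
from h import *
togo(.528,-.085,.006,.25)
p=cams.read_camera("wrist");save(p,"g1")
```

```text
t 6.78 tcp [ 0.5281 -0.0849  0.0696] yaw 0.243 open 0.04 F [ 0.6 -0.8  0.6] tilt 0.0011
  shift cm [-0.02 -0.    6.36] roll -0.007
```

View pics/g1.png

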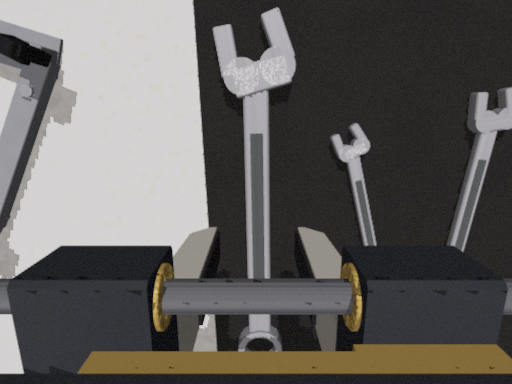

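The d shank (column 258) sits centred between the fingers and in line with them. Descending.

Request:
step_arm(deltas=[{"offset":[0,0,3],"roll":0},{"offset":[0,0,2.4],"roll":0},{"offset":[0,0,0.9],"roll":0},{"offset":[0,0,0],"roll":0}])

```text
t: 7.32
tool_pos: [0.5278, -0.0848, 0.0061]
orientation: [3.118, 0.384, 0.0]
force: [-0.7, 0.4, -0.0]
opening: 0.04
```

Request:
step_arm(deltas=[{"offset":[0,0,0],"roll":0},{"offset":[0,0,0],"roll":0},{"offset":[0,0,0],"roll":0},{"offset":[0,0,0],"roll":0}], fingers=0, grip_force=50)

```text
t: 7.82
tool_pos: [0.5282, -0.085, 0.0065]
orientation: [3.117, 0.385, 0.002]
force: [-1.8, 0.2, 6.2]
opening: 0.0158
```

Request:
step_arm(deltas=[{"offset":[0,0,-3],"roll":0},{"offset":[0,0,-4],"roll":0},{"offset":[0,0,-3],"roll":0},{"offset":[0,0,0],"roll":0}])

```text
t: 8.32
tool_pos: [0.5293, -0.0852, 0.1078]
orientation: [3.116, 0.385, 0.007]
force: [0.3, -0.9, -2.9]
opening: 0.0161
```

Run:
```python
from h import *
togo(.538,.1125,.08,-.228)
```

```text
t 8.32 tcp [ 0.5293 -0.0852  0.1078] yaw 0.246 open 0.0161 F [ 0.3 -0.9 -2.9] tilt 0.0046
  shift cm [  5.65 -18.97   2.77] roll 0.474
```

Request:
step_arm(deltas=[{"offset":[1.4,-4.7,0],"roll":0},{"offset":[1.4,-4.7,0],"roll":0},{"offset":[1.4,-4.8,0],"roll":0},{"offset":[1.4,-4.8,0],"roll":0},{"offset":[0,0,0],"roll":0.158},{"offset":[0,0,0],"roll":0.158},{"offset":[0,0,0],"roll":0.158},{"offset":[0,0,2],"roll":0},{"offset":[0,0,0],"roll":0}])

```text
t: 9.45
tool_pos: [0.5325, 0.1128, 0.0815]
orientation: [3.12, -0.357, -0.011]
force: [-0.2, 0.2, -2.8]
opening: 0.0159
```

Run:
```python
from h import *
togo(.538,.1125,.026,-.228)
p=cams.read_camera("wrist");q=cams.read_camera("side")
im=np.hstack([p["pixels"][:,:,::-1],cv2.resize(q["pixels"][150:342,120:376,::-1],(512,384))]);cv2.imwrite("pics/p1.png",cv2.resize(im,(800,300)))
```

```text
t 9.45 tcp [0.5325 0.1128 0.0815] yaw -0.228 open 0.0159 F [-0.2  0.2 -2.8] tilt 0.0071
  shift cm [ 0.58 -0.11  5.54] roll -0.0
```

View pics/p1.png

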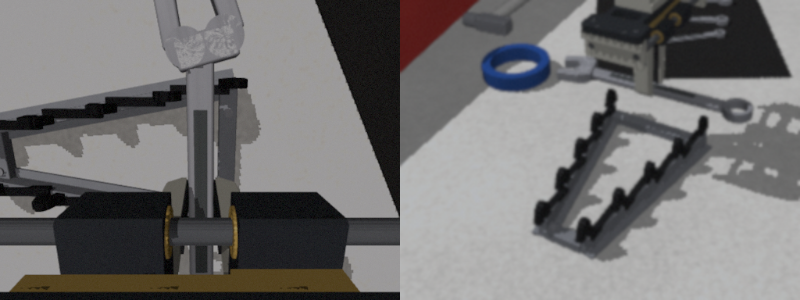

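The shank is over lane 4, between the last two fingers of the far comb. Lowering it.

Request:
step_arm(deltas=[{"offset":[0.6,-0.1,1],"roll":0},{"offset":[0,0,2],"roll":0},{"offset":[0,0,1.8],"roll":0},{"offset":[0,0,0.7],"roll":0},{"offset":[0,0,0],"roll":0}])

```text
t: 10.18
tool_pos: [0.5408, 0.1127, 0.0295]
orientation: [3.121, -0.358, -0.003]
force: [-0.0, -0.2, -3.4]
opening: 0.0162
```

Request:
step_arm(deltas=[{"offset":[0,0,0],"roll":0},{"offset":[0,0,0],"roll":0},{"offset":[0,0,0],"roll":0}], fingers=3.5)

```text
t: 10.55
tool_pos: [0.5425, 0.1129, 0.0316]
orientation: [-3.121, 0.358, -0.003]
force: [0.9, -0.1, 0.3]
opening: 0.0346
```

Request:
step_arm(deltas=[{"offset":[0,0,-4],"roll":0},{"offset":[0,0,-4],"roll":0},{"offset":[0,0,-2],"roll":0},{"offset":[0,0,0],"roll":0}])

```text
t: 11.05
tool_pos: [0.5431, 0.1129, 0.1323]
orientation: [-3.12, 0.358, -0.006]
force: [-0.1, -0.0, -0.1]
opening: 0.0347
```

Run:
```python
from h import *
togo(.5815,-.2995,.07,.245)
p=cams.read_camera("wrist");q=cams.read_camera("side")
im=np.hstack([p["pixels"][:,:,::-1],cv2.resize(q["pixels"][150:342,120:376,::-1],(512,384))]);cv2.imwrite("pics/p2.png",cv2.resize(im,(800,300)))
```

```text
t 11.05 tcp [0.5431 0.1129 0.1323] yaw -0.228 open 0.0347 F [-0.1 -0.  -0.1] tilt 0.0037
  shift cm [13.05 39.31  6.23] roll -0.473
```

View pics/p2.png

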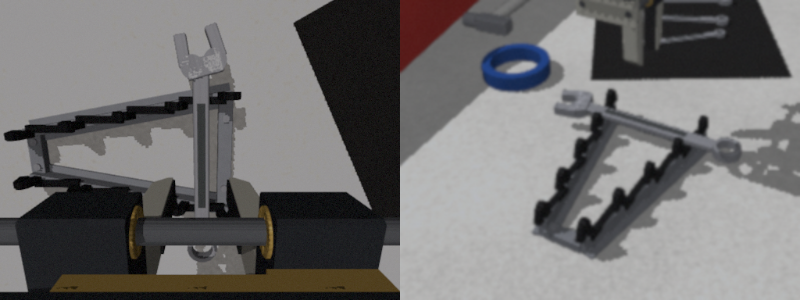

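Wrench d sits in lane 4 in both views. Next is c.

Request:
step_arm(deltas=[{"offset":[1.6,4.9,0],"roll":0},{"offset":[1.6,4.9,0],"roll":0},{"offset":[1.6,4.9,0],"roll":0},{"offset":[1.6,4.9,0],"roll":0},{"offset":[1.6,4.9,0],"roll":0},{"offset":[1.7,4.9,0],"roll":0},{"offset":[1.7,4.9,0],"roll":0},{"offset":[1.7,5.0,0],"roll":0},{"offset":[0,0,2],"roll":-0.158},{"offset":[0,0,2],"roll":-0.158},{"offset":[0,0,2],"roll":-0.157},{"offset":[0,0,0],"roll":0}])

```text
t: 12.65
tool_pos: [0.5776, -0.298, 0.0658]
orientation: [-3.113, -0.381, 0.01]
force: [-1.2, -0.4, -0.1]
opening: 0.0349
```

Run:
```python
from h import *
togo(.5815,-.2995,.0055,.245)
```

```text
t 12.65 tcp [ 0.5776 -0.298   0.0658] yaw 0.244 open 0.0349 F [-1.2 -0.4 -0.1] tilt 0.0078
  shift cm [0.38 0.27 6.03] roll -0.001
```

Request:
step_arm(deltas=[{"offset":[0.3,0.2,1.5],"roll":0},{"offset":[0,0,2],"roll":0},{"offset":[0,0,1.5],"roll":0},{"offset":[0,0,0.6],"roll":0},{"offset":[0,0,0],"roll":0}])

```text
t: 13.28
tool_pos: [0.5834, -0.3007, 0.0139]
orientation: [-3.117, -0.383, 0.001]
force: [0.1, 1.0, -0.2]
opening: 0.035
```

Run:
```python
from h import *
togo(.5815,-.2995,.0055,.245)
p=cams.read_camera("wrist");save(p,"g2")
```

```text
t 13.28 tcp [ 0.5834 -0.3007  0.0139] yaw 0.245 open 0.035 F [ 0.1  1.  -0.2] tilt 0.0011
  shift cm [-0.15 -0.16  0.85] roll -0.0
```

View pics/g2.png

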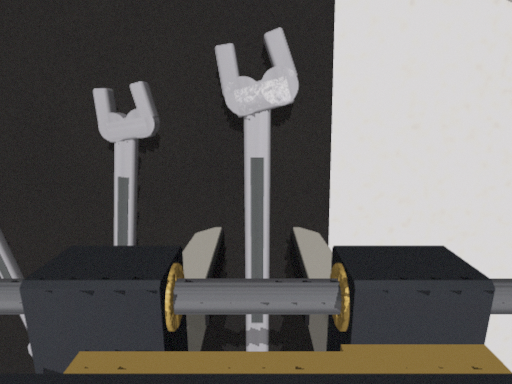

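Wrench c is centred between the fingers.

Request:
step_arm(deltas=[{"offset":[-0.2,0,0.4],"roll":0},{"offset":[0,0,0.4],"roll":0},{"offset":[0,0,0],"roll":0}])

```text
t: 13.7
tool_pos: [0.5815, -0.3013, 0.0063]
orientation: [-3.118, -0.383, 0.001]
force: [0.3, 0.4, 0.6]
opening: 0.035
```

Request:
step_arm(deltas=[{"offset":[0,0,0],"roll":0},{"offset":[0,0,0],"roll":0},{"offset":[0,0,0],"roll":0},{"offset":[0,0,0],"roll":0}], fingers=0)

```text
t: 14.2
tool_pos: [0.582, -0.3014, 0.0068]
orientation: [3.118, 0.384, 0.0]
force: [-0.1, -0.4, 0.8]
opening: 0.0126
```

Request:
step_arm(deltas=[{"offset":[0,0,-3],"roll":0},{"offset":[0,0,-4],"roll":0},{"offset":[0,0,-4],"roll":0},{"offset":[0,0,0],"roll":0}])

```text
t: 14.7
tool_pos: [0.5844, -0.3029, 0.1212]
orientation: [3.113, 0.383, 0.009]
force: [-0.1, -0.5, -2.6]
opening: 0.0126
```

Run:
```python
from h import *
togo(.5503,.1661,.11,-.228)
```

```text
t 14.7 tcp [ 0.5844 -0.3029  0.1212] yaw 0.245 open 0.0126 F [-0.1 -0.5 -2.6] tilt 0.0076
  shift cm [  8.06 -46.33   0.92] roll 0.473
```

Request:
step_arm(deltas=[{"offset":[0.9,-5.1,0],"roll":0},{"offset":[0.9,-5.1,0],"roll":0},{"offset":[0.9,-5.1,0],"roll":0},{"offset":[0.9,-5.1,0],"roll":0},{"offset":[0.9,-5.1,0],"roll":0},{"offset":[0.9,-5.2,0],"roll":0},{"offset":[0.9,-5.2,0],"roll":0},{"offset":[0.9,-5.2,0],"roll":0},{"offset":[0.9,-5.2,0],"roll":0.158},{"offset":[0,0,0],"roll":0.158},{"offset":[0,0,0],"roll":0.157},{"offset":[0,0,0],"roll":0}])

```text
t: 16.2
tool_pos: [0.547, 0.1674, 0.1147]
orientation: [3.12, -0.356, -0.004]
force: [-0.8, 0.0, -2.4]
opening: 0.0121
```

Run:
```python
from h import *
togo(.5503,.1661,.027,-.228)
```

```text
t 16.2 tcp [0.547  0.1674 0.1147] yaw -0.227 open 0.0121 F [-0.8  0.  -2.4] tilt 0.0029
  shift cm [0.37 0.04 8.77] roll 0.001
```

Request:
step_arm(deltas=[{"offset":[0,0,2.5],"roll":0},{"offset":[0,0,2.5],"roll":0},{"offset":[0,0,2],"roll":0},{"offset":[0,0,0.7],"roll":0},{"offset":[0,0,0],"roll":0},{"offset":[0,0,0],"roll":0}])

```text
t: 16.95
tool_pos: [0.5491, 0.1676, 0.0407]
orientation: [-3.121, 0.357, -0.003]
force: [-0.7, -0.6, -1.5]
opening: 0.0129
```

Run:
```python
from h import *
togo(.5503,.1661,.027,-.228)
```

```text
t 16.95 tcp [0.5491 0.1676 0.0407] yaw -0.228 open 0.0129 F [-0.7 -0.6 -1.5] tilt 0.0018
  shift cm [0.15 0.12 1.37] roll 0.0
```

Request:
step_arm(deltas=[{"offset":[0,0.1,0.6],"roll":0},{"offset":[0,0,0.6],"roll":0},{"offset":[0,0,0.2],"roll":0},{"offset":[0,0,0],"roll":0}])

```text
t: 17.45
tool_pos: [0.548, 0.1664, 0.0262]
orientation: [3.121, -0.358, -0.0]
force: [-3.0, -0.6, 5.1]
opening: 0.0126
```

Request:
step_arm(deltas=[{"offset":[0,0,0],"roll":0},{"offset":[0,0,0],"roll":0},{"offset":[0,0,0],"roll":0}], fingers=3)

```text
t: 17.82
tool_pos: [0.548, 0.1665, 0.0256]
orientation: [-3.121, 0.358, -0.0]
force: [0.6, 0.5, -0.9]
opening: 0.0298
```

Request:
step_arm(deltas=[{"offset":[0,0,-4],"roll":0},{"offset":[0,0,-4],"roll":0},{"offset":[0,0,-2],"roll":0},{"offset":[0,0,0],"roll":0}])

```text
t: 18.32
tool_pos: [0.5492, 0.1667, 0.1271]
orientation: [-3.12, 0.358, -0.005]
force: [0.0, -0.2, 0.3]
opening: 0.0298
```

Run:
```python
from h import *
togo(.5628,-.2293,.07,.133)
```

```text
t 18.32 tcp [0.5492 0.1667 0.1271] yaw -0.228 open 0.0298 F [ 0.  -0.2  0.3] tilt 0.0032
  shift cm [10.27 38.28  5.68] roll -0.361
```

Now b.

Request:
step_arm(deltas=[{"offset":[1.3,4.8,0],"roll":0},{"offset":[1.3,4.8,0],"roll":0},{"offset":[1.3,4.8,0],"roll":0},{"offset":[1.3,4.8,0],"roll":0},{"offset":[1.3,4.8,0],"roll":0},{"offset":[1.3,4.8,0],"roll":0},{"offset":[1.3,4.7,0],"roll":0},{"offset":[1.3,4.8,0],"roll":0},{"offset":[0,0,2],"roll":-0.18},{"offset":[0,0,2],"roll":-0.18},{"offset":[0,0,2],"roll":0},{"offset":[0,0,0],"roll":0}])

```text
t: 19.82
tool_pos: [0.5603, -0.2288, 0.0619]
orientation: [-3.132, -0.201, 0.008]
force: [0.6, 0.3, -0.4]
opening: 0.0301
```

Run:
```python
from h import *
togo(.5628,-.2293,.005,.133)
```

```text
t 19.82 tcp [ 0.5603 -0.2288  0.0619] yaw 0.128 open 0.0301 F [ 0.6  0.3 -0.4] tilt 0.0061
  shift cm [0.27 0.1  5.69] roll -0.005
```

Request:
step_arm(deltas=[{"offset":[0.1,0,2],"roll":0},{"offset":[0,0,2],"roll":0},{"offset":[0,0,1.2],"roll":0},{"offset":[0,0,0],"roll":0},{"offset":[0,0,0],"roll":0}])

```text
t: 20.45
tool_pos: [0.564, -0.2302, 0.0141]
orientation: [3.134, 0.207, 0.001]
force: [-0.5, -0.1, 0.6]
opening: 0.0298
```

Run:
```python
from h import *
togo(.5628,-.2293,.005,.133)
p=cams.read_camera("wrist");save(p,"g3")
```

```text
t 20.45 tcp [ 0.564  -0.2302  0.0141] yaw 0.132 open 0.0298 F [-0.5 -0.1  0.6] tilt 0.0007
  shift cm [-0.11 -0.1   0.91] roll -0.001
```

View pics/g3.png

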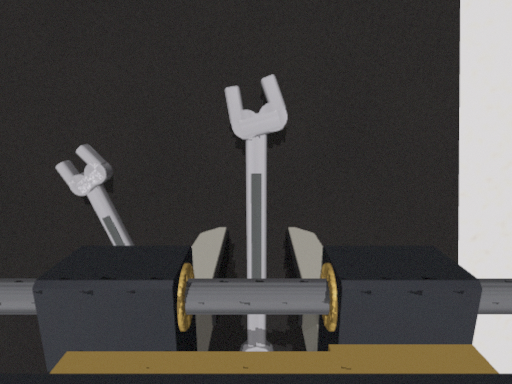

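Wrench b is centred (column 257). Gripping.

Request:
step_arm(deltas=[{"offset":[-0.1,0,0.5],"roll":0},{"offset":[0,0,0.4],"roll":0},{"offset":[0,0,0],"roll":0}])

```text
t: 20.88
tool_pos: [0.5622, -0.2299, 0.0041]
orientation: [-3.134, -0.207, 0.001]
force: [0.0, -0.2, 0.3]
opening: 0.0298
```

Request:
step_arm(deltas=[{"offset":[0,0,0],"roll":0},{"offset":[0,0,0],"roll":0},{"offset":[0,0,0],"roll":0},{"offset":[0,0,0],"roll":0}], fingers=0, grip_force=40)

```text
t: 21.38
tool_pos: [0.5628, -0.2302, 0.0048]
orientation: [3.135, 0.207, 0.0]
force: [0.3, 1.0, 0.4]
opening: 0.0106
```

Request:
step_arm(deltas=[{"offset":[0,0,-3],"roll":0},{"offset":[0,0,-4],"roll":0},{"offset":[0,0,-4],"roll":0},{"offset":[0,0,0],"roll":0}])

```text
t: 21.88
tool_pos: [0.5653, -0.2314, 0.1192]
orientation: [3.131, 0.207, 0.01]
force: [1.3, -0.9, -1.5]
opening: 0.01
```

Run:
```python
from h import *
togo(.5627,.2197,.11,-.228)
```

```text
t 21.88 tcp [ 0.5653 -0.2314  0.1192] yaw 0.132 open 0.01 F [ 1.3 -0.9 -1.5] tilt 0.0076
  shift cm [  5.67 -44.76   0.77] roll 0.36
```

Request:
step_arm(deltas=[{"offset":[0.6,-5,0],"roll":0},{"offset":[0.6,-5,0],"roll":0},{"offset":[0.6,-5,0],"roll":0},{"offset":[0.6,-5,0],"roll":0},{"offset":[0.6,-5,0],"roll":0},{"offset":[0.6,-5,0],"roll":0},{"offset":[0.6,-5,0],"roll":0},{"offset":[0.6,-5,0],"roll":0},{"offset":[0.6,-4.8,0],"roll":0},{"offset":[0,0,0],"roll":0.18},{"offset":[0,0,0],"roll":0.18},{"offset":[0,0,0],"roll":0}])

```text
t: 23.38
tool_pos: [0.5564, 0.221, 0.113]
orientation: [3.12, -0.355, -0.003]
force: [-0.7, 0.7, -0.4]
opening: 0.0104
```

Run:
```python
from h import *
togo(.5627,.2197,.025,-.228)
```

```text
t 23.38 tcp [0.5564 0.221  0.113 ] yaw -0.227 open 0.0104 F [-0.7  0.7 -0.4] tilt 0.0023
  shift cm [ 0.66 -0.03  8.8 ] roll 0.001
```

Request:
step_arm(deltas=[{"offset":[0.5,0,2.5],"roll":0},{"offset":[0,0,2.5],"roll":0},{"offset":[0,0,2.2],"roll":0},{"offset":[0,0,0.8],"roll":0},{"offset":[0,0,0],"roll":0},{"offset":[0,0,0],"roll":0}])

```text
t: 24.12
tool_pos: [0.563, 0.2201, 0.0358]
orientation: [-3.121, 0.356, -0.002]
force: [0.1, 0.7, -0.2]
opening: 0.0103
```

Run:
```python
from h import *
togo(.5627,.2197,.025,-.228)
```

```text
t 24.12 tcp [0.563  0.2201 0.0358] yaw -0.227 open 0.0103 F [ 0.1  0.7 -0.2] tilt 0.0017
  shift cm [-0.02  0.05  1.08] roll 0.001
```

Request:
step_arm(deltas=[{"offset":[0,0,0.5],"roll":0},{"offset":[0,0,0.4],"roll":0},{"offset":[0,0,0.2],"roll":0},{"offset":[0,0,0],"roll":0}])

```text
t: 24.62
tool_pos: [0.5622, 0.22, 0.0245]
orientation: [3.121, -0.357, -0.0]
force: [-3.3, -1.9, 7.4]
opening: 0.0104
```

Request:
step_arm(deltas=[{"offset":[0,0,0],"roll":0},{"offset":[0,0,0],"roll":0},{"offset":[0,0,0],"roll":0}], fingers=3)

```text
t: 25.0
tool_pos: [0.5621, 0.2199, 0.0235]
orientation: [3.121, -0.358, -0.0]
force: [-0.1, -0.3, 1.0]
opening: 0.0293
```

Request:
step_arm(deltas=[{"offset":[0,0,-4],"roll":0},{"offset":[0,0,-4],"roll":0},{"offset":[0,0,-2],"roll":0},{"offset":[0,0,0],"roll":0}])

```text
t: 25.5
tool_pos: [0.5634, 0.2203, 0.1251]
orientation: [-3.12, 0.357, -0.005]
force: [0.1, -0.2, 0.0]
opening: 0.0298
```

Run:
```python
from h import *
togo(.5395,-.163,.07,.504)
```

```text
t 25.5 tcp [0.5634 0.2203 0.1251] yaw -0.228 open 0.0298 F [ 0.1 -0.2  0. ] tilt 0.0032
  shift cm [ 6.33 37.88  5.47] roll -0.732
```

Now a.

Request:
step_arm(deltas=[{"offset":[0.8,4.7,0],"roll":0},{"offset":[0.8,4.7,0],"roll":0},{"offset":[0.8,4.7,0],"roll":0},{"offset":[0.8,4.7,0],"roll":0},{"offset":[0.8,4.7,0],"roll":0},{"offset":[0.8,4.7,0],"roll":0},{"offset":[0.8,4.8,0],"roll":0},{"offset":[0.8,4.8,0],"roll":0},{"offset":[0,0,1],"roll":-0.183},{"offset":[0,0,1],"roll":-0.183},{"offset":[0,0,2],"roll":-0.183},{"offset":[0,0,2],"roll":-0.183}])

```text
t: 27.0
tool_pos: [0.5375, -0.1622, 0.0605]
orientation: [-3.038, -0.791, 0.004]
force: [0.2, 0.5, 0.4]
opening: 0.0304
```

Request:
step_arm(deltas=[{"offset":[0,0,0],"roll":0}])

```text
t: 27.12
tool_pos: [0.536, -0.1615, 0.0595]
orientation: [-3.039, -0.78, 0.009]
force: [-0.6, 0.1, 0.6]
opening: 0.0298
```

Run:
```python
from h import *
togo(.5395,-.163,.0047,.504)
```

```text
t 27.12 tcp [ 0.536  -0.1615  0.0595] yaw 0.503 open 0.0298 F [-0.6  0.1  0.6] tilt 0.0072
  shift cm [0.26 0.33 5.48] roll -0.001
```

Request:
step_arm(deltas=[{"offset":[0,0.1,2],"roll":0},{"offset":[0,0,2],"roll":0},{"offset":[0,0,1.0],"roll":0},{"offset":[0,0,0],"roll":0},{"offset":[0,0,0],"roll":0}])

```text
t: 27.75
tool_pos: [0.54, -0.1638, 0.0142]
orientation: [3.042, 0.782, 0.001]
force: [0.5, -0.1, 0.6]
opening: 0.0303
```

Run:
```python
from h import *
togo(.5395,-.163,.0047,.504)
p=cams.read_camera("wrist");save(p,"g4")
```

```text
t 27.75 tcp [ 0.54   -0.1638  0.0142] yaw 0.504 open 0.0303 F [ 0.5 -0.1  0.6] tilt 0.0009
  shift cm [-0.   -0.1   0.95] roll -0.0
```

View pics/g4.png

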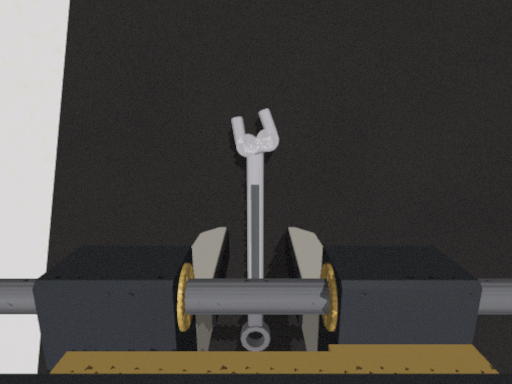

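Wrench a is centred (column 256). Gripping.

Request:
step_arm(deltas=[{"offset":[0,0,0.5],"roll":0},{"offset":[0,0,0.4],"roll":0},{"offset":[0,0,0],"roll":0}])

```text
t: 28.18
tool_pos: [0.5391, -0.1634, 0.0041]
orientation: [-3.042, -0.783, 0.001]
force: [-1.1, -0.0, -0.3]
opening: 0.0303
```

Request:
step_arm(deltas=[{"offset":[0,0,0],"roll":0},{"offset":[0,0,0],"roll":0},{"offset":[0,0,0],"roll":0},{"offset":[0,0,0],"roll":0}], fingers=0)

```text
t: 28.68
tool_pos: [0.5396, -0.1636, 0.0048]
orientation: [3.042, 0.783, 0.0]
force: [-0.4, 0.3, 0.8]
opening: 0.0082
```

Request:
step_arm(deltas=[{"offset":[0,0,-3],"roll":0},{"offset":[0,0,-4],"roll":0},{"offset":[0,0,-4],"roll":0},{"offset":[0,0,0],"roll":0}])

```text
t: 29.18
tool_pos: [0.5423, -0.1647, 0.119]
orientation: [3.038, 0.782, 0.01]
force: [0.6, 0.1, -0.3]
opening: 0.0079
```

Run:
```python
from h import *
togo(.575,.2733,.11,-.228)
```

```text
t 29.18 tcp [ 0.5423 -0.1647  0.119 ] yaw 0.504 open 0.0079 F [ 0.6  0.1 -0.3] tilt 0.0076
  shift cm [ 24.01 -36.78   0.8 ] roll 0.732
```

Request:
step_arm(deltas=[{"offset":[3,-4.6,0],"roll":0},{"offset":[3,-4.6,0],"roll":0},{"offset":[3,-4.6,0],"roll":0},{"offset":[3,-4.6,0],"roll":0},{"offset":[3,-4.6,0],"roll":0},{"offset":[3,-4.6,0],"roll":0},{"offset":[3,-4.6,0],"roll":0},{"offset":[3,-4.6,0],"roll":0},{"offset":[0,0,0],"roll":0.183},{"offset":[0,0,0],"roll":0.183},{"offset":[0,0,0],"roll":0.183},{"offset":[0,0,0],"roll":0.183}])

```text
t: 30.68
tool_pos: [0.5711, 0.2743, 0.1127]
orientation: [3.119, -0.367, -0.004]
force: [-1.1, 1.0, -0.5]
opening: 0.0084
```

Request:
step_arm(deltas=[{"offset":[0,0,0],"roll":0},{"offset":[0,0,0],"roll":0}])

```text
t: 30.92
tool_pos: [0.5716, 0.2743, 0.1137]
orientation: [3.121, -0.351, -0.002]
force: [0.1, 0.1, -0.8]
opening: 0.0082
```

Run:
```python
from h import *
togo(.575,.2733,.0253,-.228)
```

```text
t 30.93 tcp [0.5716 0.2743 0.1137] yaw -0.224 open 0.0082 F [ 0.1  0.1 -0.8] tilt 0.0013
  shift cm [0.37 0.02 8.84] roll 0.004
```

Request:
step_arm(deltas=[{"offset":[0.2,0,2.5],"roll":0},{"offset":[0,0,2.5],"roll":0},{"offset":[0,0,2.2],"roll":0},{"offset":[0,0,0.8],"roll":0},{"offset":[0,0,0],"roll":0},{"offset":[0,0,0],"roll":0}])

```text
t: 31.68
tool_pos: [0.5748, 0.2744, 0.0359]
orientation: [-3.12, 0.357, -0.003]
force: [-0.2, -0.6, -0.4]
opening: 0.0082
```

Run:
```python
from h import *
togo(.575,.2733,.0253,-.228)
```

```text
t 31.68 tcp [0.5748 0.2744 0.0359] yaw -0.228 open 0.0082 F [-0.2 -0.6 -0.4] tilt 0.0018
  shift cm [0.04 0.11 1.06] roll 0.0
```

Request:
step_arm(deltas=[{"offset":[0,0.1,0.5],"roll":0},{"offset":[0,0,0.5],"roll":0},{"offset":[0,0,0.1],"roll":0},{"offset":[0,0,0],"roll":0}])

```text
t: 32.17
tool_pos: [0.5742, 0.2732, 0.0247]
orientation: [-3.121, 0.358, -0.001]
force: [-2.3, -0.8, 7.2]
opening: 0.0081
```

Request:
step_arm(deltas=[{"offset":[0,0,0],"roll":0},{"offset":[0,0,0],"roll":0},{"offset":[0,0,0],"roll":0}], fingers=3)

```text
t: 32.55
tool_pos: [0.5736, 0.273, 0.0233]
orientation: [3.121, -0.358, -0.001]
force: [0.2, -0.4, 0.7]
opening: 0.0291
```

Request:
step_arm(deltas=[{"offset":[0,0,-4],"roll":0},{"offset":[0,0,-4],"roll":0},{"offset":[0,0,-5],"roll":0},{"offset":[0,0,-5],"roll":0},{"offset":[-4,3,-4],"roll":0},{"offset":[-4,4,0],"roll":0},{"offset":[-2,1.5,0],"roll":0},{"offset":[0,0,0],"roll":0},{"offset":[0,0,0],"roll":0}])

```text
t: 33.67
tool_pos: [0.4588, 0.2137, 0.2428]
orientation: [-3.121, 0.358, -0.001]
force: [0.0, -0.3, 0.0]
opening: 0.0297
```

Run:
```python
from rack import *
togo(.5,.2,.25,-.228)
p=cams.read_camera("wrist");np.savez("w4.npz",**p)
v=np.array([.5565,.193,-.228])
# rectify at shank mid-height in the rack frame and draw the lane centres +-10 mm marks
w=v[2];ux=np.array([np.cos(w),np.sin(w)]);uy=np.array([np.sin(w),-np.cos(w)])
s=2500;E=np.array(p["extrinsics"]);K=np.array([[p["fx"],0,p["cx"]],[0,p["fy"],p["cy"]],[0,0,1]])
# col -> across (to wide, left->right), row -> -along
c0=v[:2]+ux*.14-uy*.13
M=np.zeros((4,3));M[:2,0]=uy/s;M[:2,1]=-ux/s;M[:2,2]=c0;M[2,2]=.029;M[3,2]=1
A=cv2.warpPerspective(p["pixels"][:,:,::-1].copy(),np.linalg.inv(K@E[:3]@M),(650,700))
for k in range(4):
    c=int((.13-.0825+.055*k)*s);r=int(.14*s);L=W["abcd"[k]][0]/2
    cv2.line(A,(c-10,r),(c+10,r),(0,0,255),1);cv2.line(A,(c,r-10),(c,r+10),(0,0,255),1)
    for sg in(1,-1): cv2.line(A,(c-40,int(r+sg*L*s)),(c+40,int(r+sg*L*s)),(0,200,0),1)
cv2.imwrite("pics/f1.png",cv2.resize(A,None,fx=.85,fy=.85))
q=cams.read_camera("side");cv2.imwrite("pics/f2.png",cv2.resize(q["pixels"][150:342,120:376,::-1],(768,576)))
c=cams.read_camera("scene")
print([ (np.round(r["xy"]),r["score"]) for r in cams.pinpoint(c,"tape_roll")[:1]])
```

```text
t 33.67 tcp [0.4588 0.2137 0.2428] yaw -0.228 open 0.0297 F [ 0.  -0.3  0. ] tilt 0.0008
  shift cm [ 4.32  0.4  -0.71] roll -0.0
[(array([308., 255.]), 0.96)]
```

View pics/f1.png

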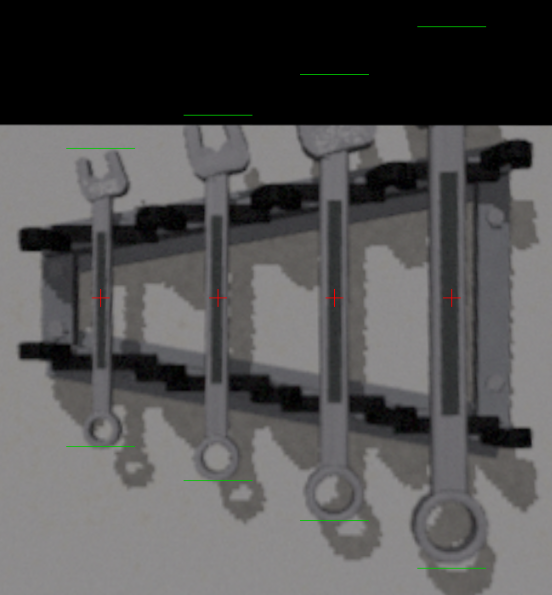

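View pics/f2.png

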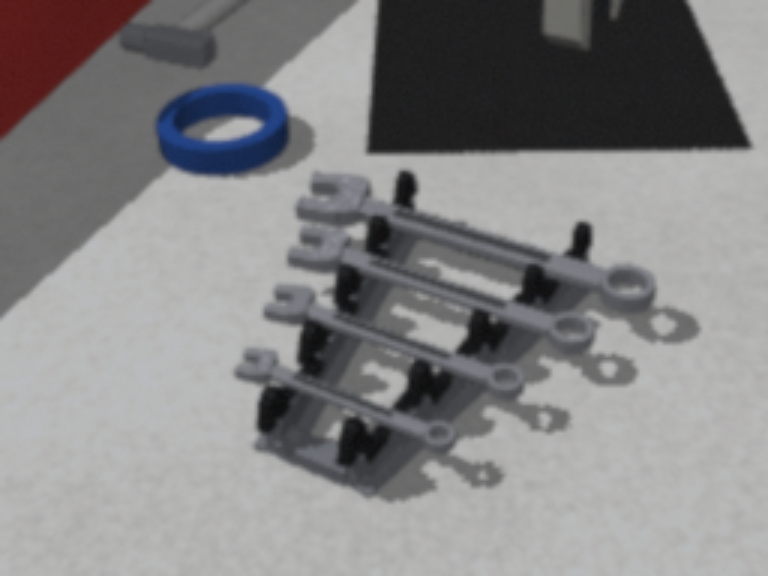

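The wrist rectification shows all four shanks on their lane centres, at columns 100, 217, 335 and 450. The ring ends are within about 3 mm of the expected marks. The side view shows every wrench down on both combs, and the tape has not moved.

```bash
python3 -c "
from plant import robot
print(robot.close_job())"
```

```text
the job is handed in; nothing more can be done
None
```

All four wrenches are in the rack in order of size, from the shortest (a) in lane 1 to the longest (d) in lane 4. I handed the job in at about 34 s of the 102 s allowed; the hand-in gave no verdict.

- **Position:** the last wrist view shows each shank on its lane centre to within a few mm across. Ring ends are within about 3 mm of their expected marks along the lane. That view cut off the open ends of b, c and d, so those weren't measured.
- **Seating:** the side view shows every wrench lying flat on both combs with its heads hanging out beyond them.
- **Tape:** the detector places it within about 2 px of the first picture, so it has not moved noticeably.
- **Arm:** it stands clear of the rack with the tool 0.24 m up. The highest force reading I saw was about 8 N.
- **What went off plan:** wrench d was released a few mm high and about 4 mm off along the lane, because the arm drifted while moving. It settled into its seat, well within the 22 mm tolerance. My first rack fit had an overflow bug in its cost function; I fixed it before using any position from it.

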